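Pack the piston and click the case shut

TASK

Take the overhauled piston off its red rest and lay it, without dropping it, in the two black saddles of the grey transit case, either way round. Then swing the blue lid over it and press the lid's free edge down past the spring catch until it clicks, so the case is fully shut. Leave everything else on the bench where it is.

Things in the scene. Friction and masses are not known exactly. Their poses are not given: they have to be found in the camera images.
- piston: the overhauled piston: bright metal dumbbell shape, 160 mm long: two end lands 40 mm in diameter, 35 mm long, with thin black seal rings, and between them a waist 28 mm in diameter, 90 mm long (the place to grip); 0.35 to 0.65 kg. Origin at its centre, on its axis; x along its axis. Either end may lead. On its rest its axis is 40 mm above the bench.
- rest: fixed wooden plate 170 x 75 x 8 mm with two red V saddles, on which the piston starts, lying along the plate's x. Origin at the centre of its underside on the bench, z up.
- case: grey transit case, fixed to the bench: outside 200 mm (its x) x 160 mm (its y) x 66 mm high, open on top, walls 5 mm, inner floor 8 mm above the bench. Origin at the centre of its underside, z up. The lid's hinge runs along the top of its +y wall; the spring catch stands at the middle of its -y wall.
- nest (a point): in the case, where the piston's centre belongs: over the middle of the case, 40 mm above the bench, axes as the case's. The piston lies along x, its lands in two black V saddles (22 mm wide, at x = -62.5 and +62.5 mm, lips 35 mm above the bench, 47 mm apart); up to 14 mm off along x is fine. Between the saddles is room for fingers on both sides of the waist.
- lid (a joint): angle of the blue lid, rad: 0 shut, pi/2 upright, stop at 2.2. It starts standing open at 1.75 to 2.1, leaning away from the case. The hinge is stiff (about 0.4 N m): the lid stays where it is left and does not fall. It reads about 0.11 when its tongue meets the catch and under 0.02 once clicked in.
- lid_hinge (a point): middle of the hinge axis, at x 0, y +80, z 66.5 mm in the case's frame; the axis runs along the case's x. Shut, the lid is a slab 200 x 160 x 10 mm thick reaching from here towards the case's -y, its underside at 66.5 mm and its top at 76.5 mm above the bench (low ribs and a black press strip on top add up to 2.5 mm in looks only).
- lid_edge (a point): middle of the lid's free edge, on the outer face (the top face when shut), 160 mm from the hinge. A steel tongue 44 mm wide sticks out 10 mm beyond it.
- catch (a joint): travel of the steel spring catch, m: 0 sprung home; the lid's tongue pushes it out by about 5 mm in passing, then it snaps back to 0 over the tongue. The press takes about 10 N straight down on the lid near its free edge. The catch is 40 mm wide, stands up to 93 mm above the bench, 5 to 20 mm outside the lid's edge: press on the lid, not on the catch.
- gland: bystander, to be left alone: brass gland ring, 72 mm across, 24 mm high. Loose on the bench. Origin on its underside or, for tools, along the shaft.
- clevis: bystander, to be left alone: dark steel clevis, 50 x 50 x 54 mm. Loose on the bench. Origin on its underside or, for tools, along the shaft.
- wrench: bystander, to be left alone: steel wrench, 190 mm. Loose on the bench. Origin on its underside or, for tools, along the shaft.
- mallet: bystander, to be left alone: hammer, 260 mm. Loose on the bench. Origin on its underside or, for tools, along the shaft.
- spray: bystander, to be left alone: green can, 60 mm across, 170 mm high. Loose on the bench. Origin on its underside or, for tools, along the shaft.
- brushcup: bystander, to be left alone: steel cup, 80 mm across, 90 mm high. Loose on the bench. Origin on its underside or, for tools, along the shaft.
- sleeve: bystander, to be left alone: copper-coloured sleeve, 54 mm across, 110 mm high. Loose on the bench. Origin on its underside or, for tools, along the shaft.
Not all that is in view belongs to the job. What is shaped like the piston but pink or turquoise is not meant.

How it is judged:
By the outcome, as a careful person would: the job done as asked, in the order asked, and still so for the second after the job is handed in, with the robot touching nothing.
It also fails if it takes over 64 s, if anything falls off the work surface, if the arm or the gripper's body presses on something with over 40 N, if the wrist force passes 120 N, or if a joint passes its speed limit or range.

ROBOT

A 6-joint arm with a two-finger parallel gripper is mounted at the origin on the work surface. World frame = base frame: x ahead of the robot, y to its left, z up, the work surface at z = 0. Lengths are in mm, angles in rad, forces in N, time in s.
With the tool pointing down it reaches from about 275 to 750 mm from the base axis. Payload 10.2 kg.
Tool frame: the origin (TCP) lies between the finger pads; the fingertips stand 17 mm ahead of it and the grasp point (between the pads) lies 2 mm behind it; y points along the fingers, x is the direction in which the jaws open and shut, and the axes are right-handed (so a half turn about y gives the same grasp; the last joint's range is limited). The gripper opens to 85 mm and grips with 20 to 120 N. Pads are 22 mm wide; open, the fingers measure 114 mm over their backs; the gripper's body (76 mm by 85 mm) begins 54 mm behind the grasp point. The pads swing forward as they close: fully open they stand 13 mm farther back than shut.
Start: joints at [0.941, 0.313, 1.498, -0, 1.331, -0.223], TCP at [207.741, 482.157, 248.294] pointing down, gripper open.
Joint ranges: [-2.94, 2.94], [-0.97, 2.17], [0.19, 2.56], [-1.23, 4.37], [0.02, 3.11], [-2.88, 2.88]. Speed limits (rad/s): [2.39, 2.39, 3.01, 3.14, 3.14, 3.14].

INTERFACE

Orientations are given as a unit quaternion [w, x, y, z].
In Python, from rig import ctrl gives the robot as it stands.
- The arm moves only by the tool jog_arm, never from a script. Its argument "targets" is a list of rows, each an object with "offset": the shift along the tool's x, y, z in m, a list of three; "yaw": the turn about the tool's y in rad. In form: [{"offset": [dx, dy, dz], "yaw": yaw}, ...]. A call has 1 to 12 rows; each row is the pose to reach, as a shift and turn from the pose measured when the call began, along the tool's axes at that moment; what a row does not reach only later rows make up. A row lasts 1/12 s, in which the tool goes at most 41.7 mm and 7.16 degrees, less where a joint would pass 70% of its speed; a pose out of reach is approached as far as the arm can. A call with a gripper value outside its range is refused whole. "fingers" is the finger opening in m, from 0 to 0.0854, set as the call begins (left out, the last holds). The fingers move at their own pace and stop on an object; "grip_force" is the grip in N (left out, the last holds). Time passes only in rows, so rows that repeat a pose let the fingers close. It gives the time, the measured TCP pose, the force and the opening at its end, in the units of the state.
- ctrl.sense(): the state, without advancing time (a new reading comes with each control period).
- ctrl.capture(name): name is "scene" or "side" or "wrist"; returns a dict with "img" (400x640x3 uint8, red, green, blue), "intrinsics" (3x3 intrinsics, pixels), "T" (4x4, takes a point from camera to world coordinates); the wrist camera has in their place "mount" (4x4, takes a point from camera to tool coordinates, whose origin is the TCP and whose axes are the tool frame's). Camera axes: x right, y up, looking along -z (the intrinsics and any distortion apply to the point x, -y, -z); pixel columns grow to the right and rows downward; lengths in mm; the calibration is good to about 2 mm. A picture is of the moment at which its call begins: read the wrist's pose just before it. There is no depth.
- ctrl.finish_job(): hands the job in, once; it reports no verdict.
Trained networks look in the newest picture that a camera, given by its name, has taken for a name from the list of things; names that differ only in an ending like _2 or _b are one class to them, and where a whole thing is asked for, a point or a joint stands for the part that bears it (a point fixed in the world has none). Each returns a list of dicts, best first, with "score" (0 to 1); they miss things now and then, are a little off and sometimes report something else, mostly with a low value. They report only what shows in the picture. A call takes as long as a camera call. They do not tell look-alikes from the thing itself.
- ctrl.boxes_of(camera, target): "box" ([left, top, right, bottom] in pixels, round what is visible of it).
- ctrl.regions_of(camera, target): "region" (400x640 bool, what is visible of it) and "box" ([left, top, right, bottom] in pixels, round what is visible of it).
The state is a dict: "time_s": time; "joints": joint angles; "dq": joint speeds; "tau": joint torques, N m; "eef_pos": TCP position; "ee_rot": TCP orientation; "force": force on the tool from outside, world axes, zero at the start; "wrist_torque": the same for the moment, N m; "grip_width": opening from 0.0 (shut) to 1.0 (fully open).
Only numpy, scipy, OpenCV 4.12 (cv2) and the standard library are available. Lean on these libraries where they do the work, as an engineer would, in place of code of your own. Each camera call takes 0.05 s, during which the arm holds its last target.

## Working session

There is one attempt and no reset: what is moved stays moved. The work goes in short steps, Python scripts to look and compute and a tool call to move; the robot and the scene stay as the last step left them, time stands still between calls to the robot, and variables do not carry over. Pictures are saved under pics/ and viewed, and the job is handed in when it is done.

Besides the shell and the picture viewer there is one more tool, called after "Call:" as name([rows], argument=value, ...), one row to a line, values as JSON. jog_arm: Moves the arm, as the interface text tells. Its arguments: {"type":"object","properties":{"targets":{"type":"array"},"fingers":{"type":"number"},"grip_force":{"type":"number"}},"required":["targets"]}

```bash
ls; mkdir -p pics
python3 - <<'E'
from rig import ctrl
import cv2
s=ctrl.sense();print({k:(v if not hasattr(v,'round') else v) for k,v in s.items()})
for n in("scene","side"):
    c=ctrl.capture(n);cv2.imwrite(f"pics/{n}0.png",c["img"][:,:,::-1]);print(n,c["intrinsics"],c["T"],[k for k in c])
s=ctrl.sense();c=ctrl.capture("wrist");cv2.imwrite("pics/wrist0.png",c["img"][:,:,::-1]);print(c["intrinsics"],c["mount"],s["eef_pos"],s["ee_rot"])
E
```

```text
pics
{'time_s': 0.0, 'joints': array([ 9.40604845e-01,  3.13439924e-01,  1.49845759e+00, -1.06538889e-05,
        1.33099387e+00, -2.23399043e-01]), 'dq': array([ 7.64427056e-05, -2.64204089e-04, -4.05149053e-04,  4.22151573e-04,
       -9.03174810e-04,  1.59033626e-03]), 'tau': array([ 2.97883207e-04, -4.12256062e+01, -2.59750110e+01, -1.58382923e-04,
        4.07106592e-03,  8.89525381e-06]), 'eef_pos': array([207.59089938, 481.95066194, 247.73250022]), 'ee_rot': array([-0.59052626,  0.59085541,  0.38826674, -0.38912409]), 'force': array([0.8977838 , 0.22804876, 0.10399863]), 'wrist_torque': array([-0.05993329, -0.02216029,  0.02725561]), 'grip_width': 0.9996141896088996}
scene [[361.30262676   0.         320.30195223]
 [  0.         361.30262676 200.16950427]
 [  0.           0.           1.        ]] [[-7.04952298e-01 -4.63676347e-01  5.36699640e-01  1.20884290e+03]
 [ 7.09155037e-01 -4.48112476e-01  5.44329259e-01  6.35181250e+02]
 [-1.18907973e-02  7.64329415e-01  6.44716337e-01  8.72410512e+02]
 [ 0.00000000e+00  0.00000000e+00  0.00000000e+00  1.00000000e+00]] ['img', 'intrin
[... 226 characters left out ...]
01  5.54830166e-01 -7.64700745e-01 -1.12820324e+03]
 [-7.62644654e-03  8.07818169e-01  5.89382426e-01  9.04803886e+02]
 [ 0.00000000e+00  0.00000000e+00  0.00000000e+00  1.00000000e+00]] ['img', 'intrinsics', 'T']
[[284.69173176   0.         322.21959639]
 [  0.         284.69173176 203.85916419]
 [  0.           0.           1.        ]] [[ 9.99999954e-01  2.99854870e-04  4.35242991e-05 -3.68601021e-01]
 [-3.86297950e-05  2.68643703e-01 -9.63239617e-01 -1.25493910e+02]
 [-3.00524619e-04  9.63239571e-01  2.68643702e-01  6.76279419e+01]
 [ 0.00000000e+00  0.00000000e+00  0.00000000e+00  1.00000000e+00]] [207.61316363 481.98777294 247.82218164] [-0.59054682  0.59083476  0.38833714 -0.38905398]
```

View pictures.

View pics/scene0.png

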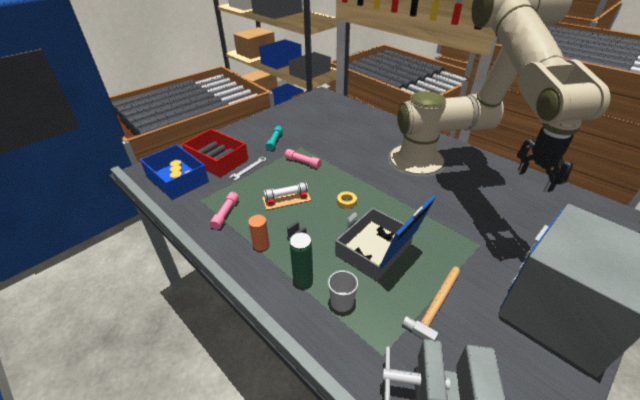

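View pics/side0.png

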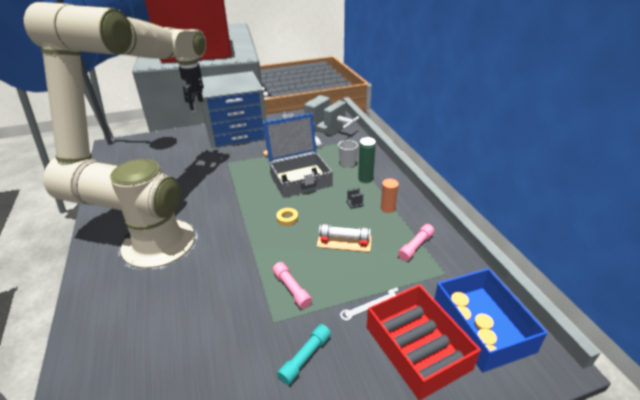

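View pics/wrist0.png

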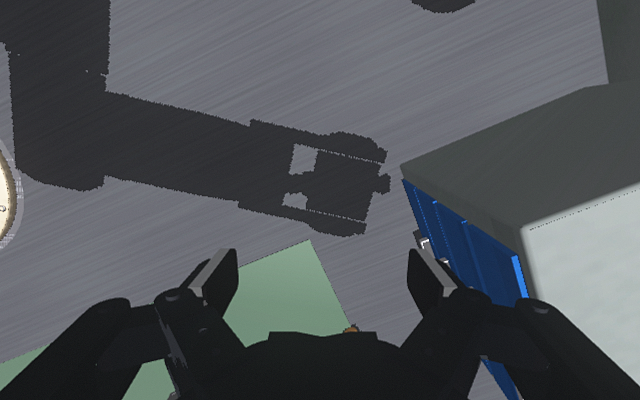

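```bash
cat > h.py <<'E'
import numpy as np, cv2
from rig import ctrl
from scipy.spatial.transform import Rotation as R
def snap(n):
    s=ctrl.sense(); c=ctrl.capture(n)
    if n=="wrist":
        T=np.eye(4);q=s["ee_rot"];T[:3,:3]=R.from_quat([q[1],q[2],q[3],q[0]]).as_matrix();T[:3,3]=s["eef_pos"];c["T"]=T@c["mount"]
    return c
def proj(c,P):
    P=np.atleast_2d(P).astype(float);Ti=np.linalg.inv(c["T"]);p=P@Ti[:3,:3].T+Ti[:3,3]
    K=c["intrinsics"];x=p[:,0]/-p[:,2];y=-p[:,1]/-p[:,2]
    return np.c_[K[0,0]*x+K[0,2],K[1,1]*y+K[1,2]]
def ray(c,uv,z):
    K=c["intrinsics"];uv=np.atleast_2d(uv).astype(float)
    d=np.c_[(uv[:,0]-K[0,2])/K[0,0],-(uv[:,1]-K[1,2])/K[1,1],-np.ones(len(uv))]@c["T"][:3,:3].T
    o=c["T"][:3,3];return o+d*((z-o[2])/d[:,2])[:,None]
def rot2(a):return np.array([[np.cos(a),-np.sin(a),0],[np.sin(a),np.cos(a),0],[0,0,1]])
def W(pose,P):x,y,a=pose;return np.atleast_2d(P)@rot2(a).T+[x,y,0]
E
python3 - <<'E'
from h import *
for n in("scene","side"):
    c=snap(n)
    for t in ["piston","case","lid","rest","gland","clevis","spray","brushcup","sleeve","wrench","mallet","catch"]:
        for b in ctrl.boxes_of(n,t)[:4]:
            bx=np.array(b["box"]);u=[(bx[0]+bx[2])/2,(bx[1]+bx[3])/2]
            print(n,t,round(b["score"],2),bx.round(),ray(c,u,40).round()[0])
    x=c["img"][:,:,::-1]
    m=x[130:330,180:480] if n=="scene" else x[90:340,220:460]
    cv2.imwrite(f"pics/{n}crop.png",cv2.resize(m,None,fx=2.6 if n=="scene" else 2.4,fy=2.6 if n=="scene" else 2.4,interpolation=cv2.INTER_CUBIC))
print(ctrl.sense()["time_s"])
E
```

```text
scene piston 0.91 [264. 179. 307. 201.] [ 564. -200.   40.]
scene piston 0.6 [287. 148. 319. 172.] [ 384. -298.   40.]
scene piston 0.58 [210. 194. 241. 233.] [ 792. -251.   40.]
scene piston 0.57 [267. 126. 281. 148.] [ 346. -531.   40.]
scene case 0.79 [333. 197. 434. 281.] [512. 210.  40.]
scene case 0.6 [289. 225. 306. 240.] [681.  -6.  40.]
scene case 0.17 [232. 157. 264. 180.] [ 578. -414.   40.]
scene lid 0.85 [385. 195. 433. 267.] [428. 248.  40.]
scene rest 0.63 [264. 197. 310. 210.] [ 611. -139.   40.]
scene gland 0.62 [335. 194. 355. 211.] [464.   4.  40.]
scene clevis 0.76 [289. 223. 306. 240.] [679.  -9.  40.]
scene spray 0.73 [289. 232. 315. 290.] [752.  92.  40.]
scene brushcup 0.6 [327. 269. 359. 313.] [748. 250.  40.]
scene sleeve 0.96 [250. 217. 272. 252.] [769. -85.  40.]
scene wrench 0.57 [231. 156. 267. 179.] [ 570. -417.   40.]
scene wrench 0.36 [404. 271. 459. 340.] [617. 449.  40.]
scene catch 0.43 [348. 213. 357. 228.] [515.  84.  40.]
side piston 0.96 [276. 326. 330. 385.] [ 322. -574.   40.]
side piston 0.91 [270. 263. 313. 310.] [ 352. -360.   40.]
side piston 0.64 [317. 227. 368. 240.] [ 560. -200.   40.]
side piston 0.59 [398. 224. 435. 261.] [ 762. -316.   40.]
side case 0.7 [265. 112. 334. 196.] [570. 327.  40.]
side case 0.17 [316. 236. 375. 250.] [ 554. -245.   40.]
side lid 0.87 [262. 114. 316. 161.] [569. 482.  40.]
side rest 0.8 [318. 239. 371. 250.] [ 548. -251.   40.]
side rest 0.37 [342. 286. 397. 320.] [ 530. -484.   40.]
side clevis 0.71 [346. 186. 362. 208.] [671. -29.  40.]
side spray 0.8 [361. 140. 378. 183.] [820. 175.  40.]
side brushcup 0.66 [337. 141. 355. 168.] [751. 258.  40.]
side sleeve 0.58 [382. 177. 394. 210.] [793. -53.  40.]
side wrench 0.67 [343. 284. 396. 323.] [ 529. -486.   40.]
side mallet 0.4 [265. 140. 321. 157.] [559. 381.  40.]
1.45
```

View pics/scenecrop.png

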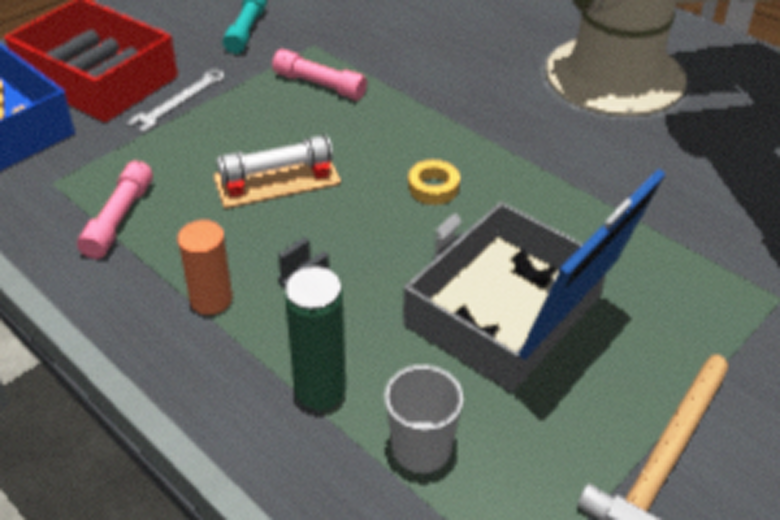

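View pics/sidecrop.png

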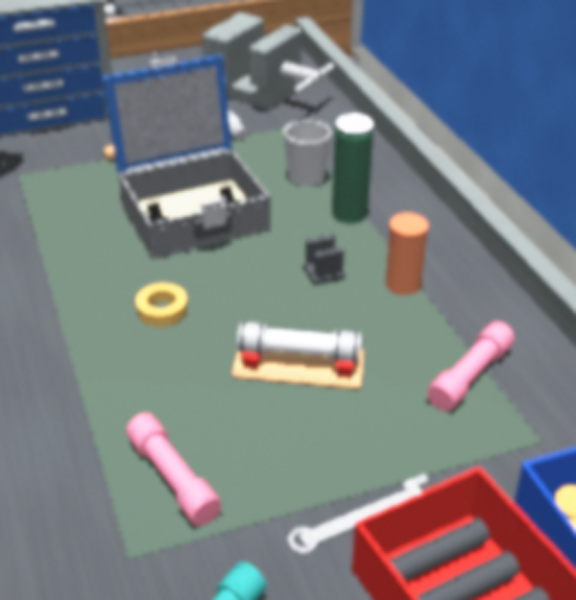

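```bash
cat >> h.py <<'E'
from scipy.optimize import least_squares
def piston_pts():
    P=[]
    for x0,x1,r in((-80,-45,20),(-45,45,14),(45,80,20)):
        for x in np.linspace(x0,x1,15):
            for t in np.linspace(0,2*np.pi,24,endpoint=False):P.append([x,r*np.cos(t),r*np.sin(t)])
    return np.array(P)
PP=piston_pts()
def hullmask(c,pose,z):
    m=np.zeros((400,640),np.uint8)
    for a,b in((0,360),(360,720),(720,1080)):
        h=cv2.convexHull((proj(c,W(pose,PP[a:b])+[0,0,z])*16).round().astype(np.int32));cv2.fillConvexPoly(m,h,1,cv2.LINE_8,4)
    return m>0
E
python3 - <<'E'
from h import *
from scipy.optimize import minimize
D=[]
for n,bx in(("scene",(260,175,312,215)),("side",(312,222,374,250))):
    c=snap(n)
    for r in ctrl.regions_of(n,"piston"):
        ys,xs=np.nonzero(r["region"]);
        if bx[0]<xs.mean()<bx[2] and bx[1]<ys.mean()<bx[3]: D.append((c,r["region"]));print(n,r["score"],r["region"].sum(),xs.mean(),ys.mean());break
def iou(p,v=0):
    f=[]
    for c,m in D:
        h=hullmask(c,p,40);f.append((h&m).sum()/(h|m).sum())
    if v:print(f)
    return -sum(f)
best=None
for a in np.arange(-1.5,1.6,.3):
    r=minimize(iou,[562,-200,a],method="Nelder-Mead",options=dict(initial_simplex=[[562,-200,a],[572,-200,a],[562,-190,a],[562,-200,a+.2]]))
    if best is None or r.fun<best.fun:best=r
print(best.x,best.fun);iou(best.x,1)
for q in D: print(iou.__name__)
s=ctrl.sense();q=s["ee_rot"];print(R.from_quat([q[1],q[2],q[3],q[0]]).as_matrix().round(3))
E
```

```text
scene 0.61 405 285.85185185185185 191.0320987654321
side 0.74 580 343.2844827586207 232.55
[ 566.10536206 -197.31684978    2.64145706] -1.8142469026926304
[np.float64(0.8842794759825328), np.float64(0.9299674267100977)]
iou
iou
[[ 0.396  0.    -0.918]
 [ 0.918  0.     0.396]
 [ 0.    -1.    -0.   ]]
```

Call:
jog_arm([
  {"offset": [-0.02,-0.035,-0.02],"yaw": 0},
  {"offset": [-0.045,-0.05,-0.055],"yaw": 0.05},
  {"offset": [-0.48,-0.05,-0.6],"yaw": 0.09},
  {"offset": [-0.48,-0.05,-0.6],"yaw": 0.09},
  {"offset": [-0.48,-0.05,-0.6],"yaw": 0.09},
  {"offset": [-0.48,-0.05,-0.6],"yaw": 0.09},
  {"offset": [-0.48,-0.05,-0.6],"yaw": 0.09},
  {"offset": [-0.48,-0.05,-0.6],"yaw": 0.09},
  {"offset": [-0.48,-0.05,-0.6],"yaw": 0.09},
  {"offset": [-0.48,-0.05,-0.6],"yaw": 0.09},
  {"offset": [-0.48,-0.05,-0.6],"yaw": 0.09},
  {"offset": [-0.48,-0.05,-0.6],"yaw": 0.09},
])

```text
time_s: 2.65
eef_pos: [434.1, 54.9, 297.6]
ee_rot: [-0.607, 0.608, 0.362, -0.361]
force: [1.0, 0.9, 0.2]
grip_width: 0.998
```

```bash
cat >> h.py <<'E'
def tgt(x,y,z,ang=None):
    """offset and yaw to reach world TCP x,y,z with tool x at heading ang (mod pi)"""
    s=ctrl.sense();q=s["ee_rot"];M=R.from_quat([q[1],q[2],q[3],q[0]]).as_matrix()
    o=M.T@(np.array([x,y,z])-s["eef_pos"])/1000
    h=np.arctan2(M[1,0],M[0,0]);yaw=0
    if ang is not None: yaw=-((ang-h+np.pi/2)%np.pi-np.pi/2)
    print("t",round(s["time_s"],2),"pos",s["eef_pos"].round(1),"head",round(h,3),"offset",o.round(4),"yaw",round(yaw,4),"j",s["joints"].round(2),"F",s["force"].round(1),"g",round(s["grip_width"],3))
E
python3 - <<'E'
from h import *
c=snap("wrist");cv2.imwrite("pics/w1.png",c["img"][:,:,::-1])
tgt(566,-197,230,1.07)
E
```

```text
t 2.7 pos [436.9  49.5 297.1] head 1.069 offset [-0.1539  0.0678 -0.2316] yaw -0.001 j [-0.15  0.09  1.65 -0.    1.41 -1.22] F [ 0.1 -2.9 -1.8] g 0.996
```

Call:
jog_arm([
  {"offset": [-0.154,0.068,-0.231],"yaw": 0},
  {"offset": [-0.154,0.068,-0.231],"yaw": 0},
  {"offset": [-0.154,0.068,-0.231],"yaw": 0},
  {"offset": [-0.154,0.068,-0.231],"yaw": 0},
  {"offset": [-0.154,0.068,-0.231],"yaw": 0},
  {"offset": [-0.154,0.068,-0.231],"yaw": 0},
  {"offset": [-0.154,0.068,-0.231],"yaw": 0},
  {"offset": [-0.154,0.068,-0.231],"yaw": 0},
  {"offset": [-0.154,0.068,-0.231],"yaw": 0},
])

```text
time_s: 3.45
eef_pos: [565.4, -198.2, 228.2]
ee_rot: [-0.609, 0.609, 0.359, -0.36]
force: [-0.1, 0.3, 0.8]
grip_width: 1.004
```

Run:
```python
from h import *
from scipy.optimize import minimize
c=snap("wrist");im=c["img"][:,:,::-1].copy()
rs=ctrl.regions_of("wrist","piston")
for r in rs:print(r["score"],r["region"].sum(),r["box"])
m=rs[0]["region"]
def iou(p):
    h=hullmask(c,p,40);return -(h&m).sum()/(h|m).sum()
p0=[566,-197,2.64]
r=minimize(iou,p0,method="Nelder-Mead",options=dict(initial_simplex=[p0,[572,-197,2.64],[566,-190,2.64],[566,-197,2.75]]))
print(r.x,r.fun)
h=hullmask(c,r.x,40).astype(np.uint8)
cs,_=cv2.findContours(h,0,1);cv2.drawContours(im,cs,-1,(0,255,0),1)
cv2.imwrite("pics/w2.png",im);tgt(r.x[0],r.x[1],60,r.x[2]-np.pi/2)
```

```text
0.91 4419 [303.8, 115.2, 348.7, 263.9]
0.66 1349 [0.0, 157.6, 41.6, 198.7]
0.65 761 [279.8, 309.0, 332.7, 334.4]
0.64 6039 [54.7, 4.9, 184.6, 143.1]
[ 568.19804963 -197.50442635    2.66023241] -0.957391304347826
t 3.55 pos [ 565.3 -196.1  230.1] head 1.069 offset [ 0.0004  0.1701 -0.0029] yaw -0.0202 j [-0.53  0.49  1.29 -0.    1.36 -1.6 ] F [-1.1 -0.3  1.1] g 1.005
```

View pics/w2.png

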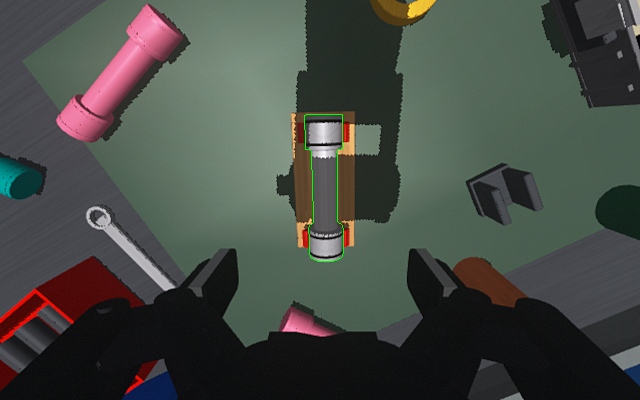

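View pics/w1.png

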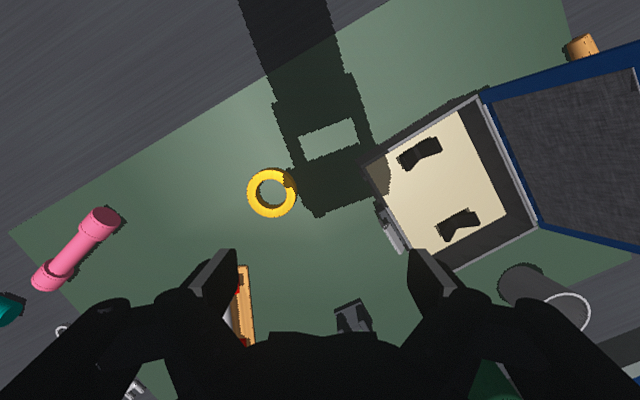

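Call:
jog_arm([
  {"offset": [0.0005,0.04,-0.003],"yaw": -0.02},
  {"offset": [0.0005,0.08,-0.003],"yaw": -0.02},
  {"offset": [0.0005,0.12,-0.003],"yaw": -0.02},
  {"offset": [0.0005,0.15,-0.003],"yaw": -0.02},
  {"offset": [0.0005,0.175,-0.003],"yaw": -0.02},
  {"offset": [0.0005,0.191,-0.003],"yaw": -0.02},
  {"offset": [0.0005,0.192,-0.003],"yaw": -0.02},
  {"offset": [0.0005,0.192,-0.003],"yaw": -0.02},
])

```text
time_s: 4.22
eef_pos: [568.4, -196.5, 38.9]
ee_rot: [-0.604, 0.606, 0.367, -0.367]
force: [-0.0, 0.2, 0.7]
grip_width: 0.997
```

Call:
jog_arm([
  {"offset": [0,0,0],"yaw": 0},
  {"offset": [0,0,0],"yaw": 0},
  {"offset": [0,0,0],"yaw": 0},
  {"offset": [0,0,0],"yaw": 0},
  {"offset": [0,0,0],"yaw": 0},
  {"offset": [0,0,0],"yaw": 0},
  {"offset": [0,0,0],"yaw": 0},
], fingers=0.015, grip_force=60)

```text
time_s: 4.8
eef_pos: [568.3, -197.5, 39.9]
ee_rot: [-0.603, 0.606, 0.366, -0.367]
force: [-5.1, -3.5, 7.1]
grip_width: 0.308
```

Run:
```python
from h import *
tgt(568.2,-197.5,38,2.66-np.pi/2)
```

```text
t 4.8 pos [ 568.3 -197.5   39.9] head 1.091 offset [-0.      0.0019  0.0001] yaw 0.0014 j [-0.53  0.7   1.47 -0.    0.97 -1.62] F [-5.1 -3.5  7.1] g 0.308
```

Call:
jog_arm([
  {"offset": [0,-0.01,0],"yaw": 0},
  {"offset": [0,-0.03,0],"yaw": 0},
  {"offset": [0,-0.06,0],"yaw": 0},
  {"offset": [0,-0.1,0],"yaw": 0},
  {"offset": [0,-0.14,0],"yaw": 0},
  {"offset": [0,-0.18,0],"yaw": 0},
  {"offset": [0,-0.21,0],"yaw": 0},
  {"offset": [0,-0.21,0],"yaw": 0},
])

```text
time_s: 5.47
eef_pos: [569.4, -197.2, 257.3]
ee_rot: [-0.6, 0.609, 0.368, -0.365]
force: [0.6, -0.5, -4.7]
grip_width: 0.304
```

Run:
```python
from h import *
c=snap("wrist");cv2.imwrite("pics/w3.png",c["img"][:,:,::-1])
tgt(530,100,250)
for n in("scene","side"):
    c=snap(n)
    for r in ctrl.regions_of(n,"case")[:1]+ctrl.regions_of(n,"lid")[:1]:print(n,r["score"],np.array(r["box"]).round())
    f=5
    b=(325,190,440,285) if n=="scene" else (255,105,345,200)
    cv2.imwrite(f"pics/{n}c.png",cv2.resize(c["img"][b[1]:b[3],b[0]:b[2],::-1],None,fx=6,fy=6,interpolation=cv2.INTER_CUBIC))
```

```text
t 5.52 pos [ 568.6 -196.8  253.1] head 1.091 offset [0.2454 0.0008 0.1714] yaw 0 j [-0.53  0.48  1.25 -0.    1.41 -1.62] F [-0.2 -0.2 -6.1] g 0.302
scene 0.93 [334. 195. 435. 281.]
scene 0.61 [381. 197. 434. 268.]
side 0.67 [263. 112. 334. 198.]
side 0.89 [264. 116. 316. 162.]
```

View pics/w3.png

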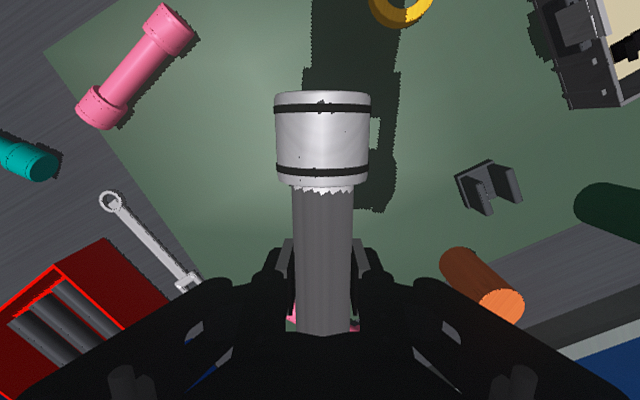

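View pics/scenec.png

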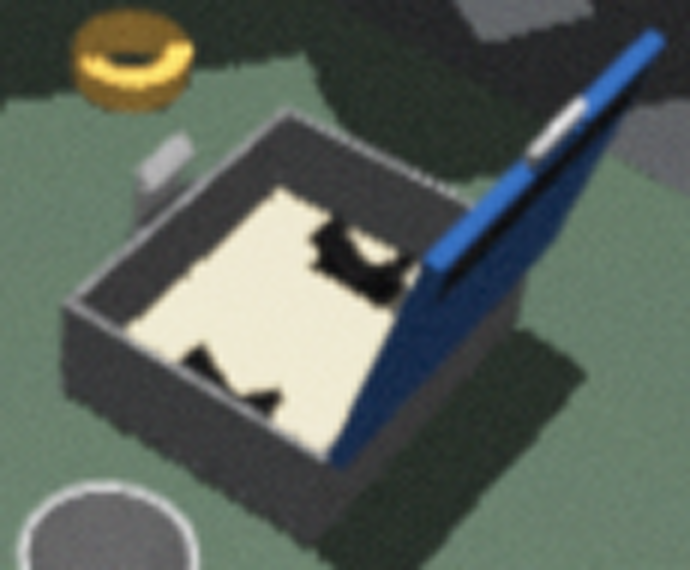

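View pics/sidec.png

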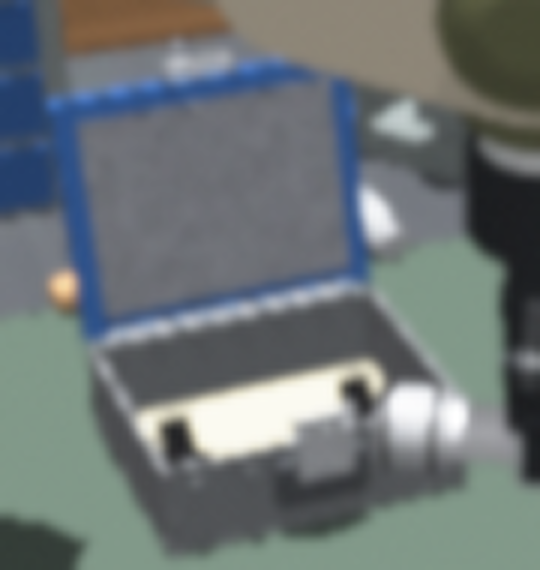

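Run:
```python
from h import *
obs=[]
for n,f,L in(("scene",(325,190),[((68,303),(100,-80)),((287,108),(-100,-80)),((333,462),(100,80))]),
             ("side",(255,105),[((97,340),(-100,80)),((370,287),(100,80)),((168,478),(-100,-80))])):
    c=snap(n)
    for (u,v),p in L: obs.append((c,np.array([f[0]+u/6,f[1]+v/6]),np.array([*p,66.])))
def res(p): return np.concatenate([proj(c,W(p,P))[0]-uv for c,uv,P in obs])
r=least_squares(res,[540,200,0.6],x_scale=[10,10,.1],loss="soft_l1");print(r.x,res(r.x).round(1))
x0=r.x
# fit using w1
c=snap("wrist");s=dict(eef_pos=np.array([434.1,54.9,297.6]),q=[-.607,.608,.362,-.361])
T=np.eye(4);q=s["q"];T[:3,:3]=R.from_quat([q[1],q[2],q[3],q[0]]).as_matrix();T[:3,3]=s["eef_pos"];c["T"]=T@c["mount"]
im=cv2.imread("pics/w1.png")
cor=np.array([[sx*100,sy*80,66] for sx,sy in((-1,-1),(1,-1),(1,1),(-1,1))])
pts=proj(c,W(x0,cor));print(pts.round())
cv2.polylines(im,[pts.round().astype(np.int32)],True,(0,255,0),1);cv2.imwrite("pics/w1o.png",im)
# lid angle
```

```text
[5.36535208e+02 1.95305444e+02 8.04141639e-02] [-1.   0.5 -0.6 -0.4 -0.8  0.3 -2.4 -0.  -0.6 -1.7 -1.1 -2.2]
[[363. 166.]
 [435. 284.]
 [543. 226.]
 [480.  91.]]
```

View pics/w1o.png

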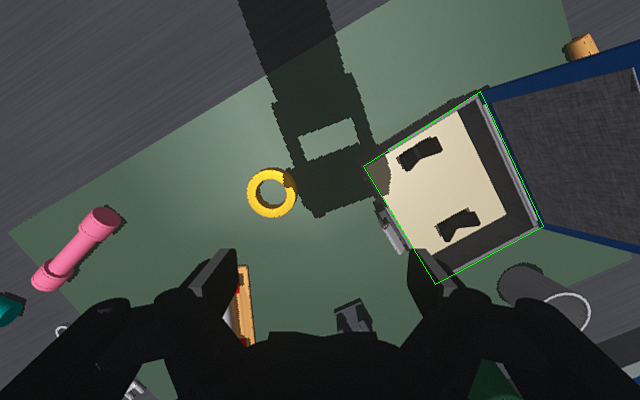

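Call:
jog_arm([
  {"offset": [0.035,0,0.02],"yaw": -0.08},
  {"offset": [0.07,0,0.039],"yaw": -0.16},
  {"offset": [0.105,0,0.058],"yaw": -0.24},
  {"offset": [0.14,0,0.078],"yaw": -0.32},
  {"offset": [0.175,0,0.097],"yaw": -0.4},
  {"offset": [0.21,0,0.117],"yaw": -0.48},
  {"offset": [0.235,0,0.131],"yaw": -0.54},
  {"offset": [0.246,0,0.137],"yaw": -0.56},
  {"offset": [0.246,0,0.137],"yaw": -0.56},
  {"offset": [0.246,0,0.137],"yaw": -0.56},
])

```text
time_s: 6.8
eef_pos: [560.1, 84.8, 248.0]
ee_rot: [0.479, -0.481, -0.519, 0.521]
force: [0.3, -0.6, -4.4]
grip_width: 0.311
```

Run:
```python
from h import *
c=snap("wrist");im=c["img"][:,:,::-1].copy();cv2.imwrite("pics/w4.png",im)
x0=[536.5,195.3,0.0804]
cor=np.array([[sx*100,sy*80,66] for sx,sy in((-1,-1),(1,-1),(1,1),(-1,1))])
pts=proj(c,W(x0,cor));print(pts.round())
cv2.polylines(im,[pts.round().astype(np.int32)],True,(0,255,0),1);cv2.imwrite("pics/w4o.png",im)
tgt(*W(x0,[0,0,100])[0],x0[2]+np.pi/2)
```

```text
[[355.  76.]
 [350. 259.]
 [486. 259.]
 [517.  76.]]
t 6.85 pos [560.2  84.1 248. ] head 1.649 offset [0.1133 0.1476 0.0148] yaw -0.0018 j [-0.06  0.41  1.37 -0.    1.37 -1.7 ] F [ 0.4 -0.1 -5.9] g 0.311
```

View pics/w4o.png

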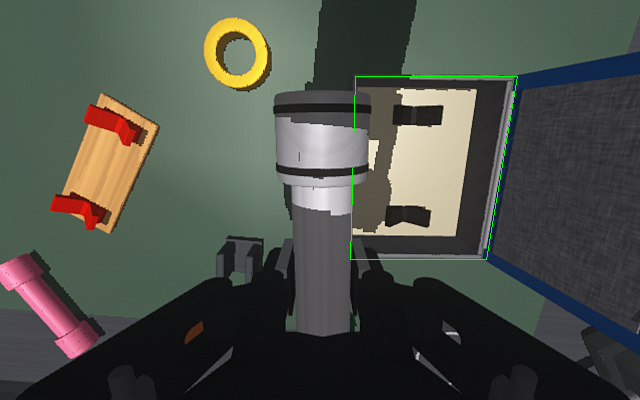

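Run:
```python
from h import *
c=snap("wrist");im=c["img"][:,:,::-1].copy()
x0=[536.5,195.3,0.0804]
for sx in(-1,1):
    lip=np.array([[sx*62.5+a,b,35] for a,b in((-11,-23.5),(11,-23.5),(11,23.5),(-11,23.5))])
    cv2.polylines(im,[proj(c,W(x0,lip)).round().astype(np.int32)],True,(0,0,255),1)
fl=np.array([[sx*95,sy*75,8] for sx,sy in((-1,-1),(1,-1),(1,1),(-1,1))])
cv2.polylines(im,[proj(c,W(x0,fl)).round().astype(np.int32)],True,(255,0,255),1)
rim=np.array([[sx*95,sy*75,66] for sx,sy in((-1,-1),(1,-1),(1,1),(-1,1))])
cv2.polylines(im,[proj(c,W(x0,rim)).round().astype(np.int32)],True,(0,255,0),1)
cv2.imwrite("pics/w5.png",cv2.resize(im[60:275,330:550],None,fx=2.7,fy=2.7,interpolation=cv2.INTER_NEAREST))
```

```text
(no output)
```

View pics/w5.png

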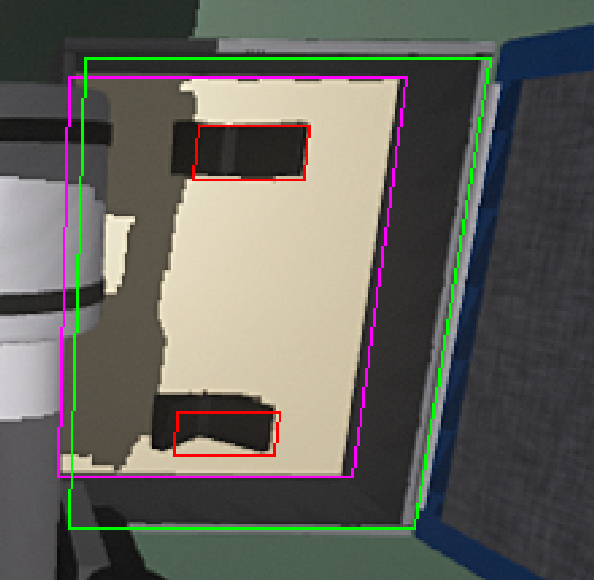

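Run:
```python
from h import *
c=snap("wrist")
o=[((401,79),(-95,75,8)),((344,474),(95,75,8)),((305,123),(-73.5,23.5,35)),((304,176),(-51.5,23.5,35)),((274,407),(51.5,23.5,35)),((270,450),(73.5,23.5,35)),((490,54),(-95,75,66)),((408,524),(95,75,66))]
uv=np.array([[330+(u+.5)/2.7-.5,60+(v+.5)/2.7-.5] for (u,v),_ in o]);P=np.array([p for _,p in o],float)
f=lambda p:(proj(c,W(p,P))-uv).ravel()
r=least_squares(f,[536.5,195.3,.08],x_scale=[10,10,.1],loss="soft_l1");print(r.x,f(r.x).round(1))
x0=r.x
tgt(*W(x0,[0,0,100])[0],x0[2]+np.pi/2)
m=np.array([0.3,.7])
# where is piston in tool: project land end
T=np.linalg.inv(c["mount"])
```

```text
[5.35269164e+02 1.92929882e+02 7.01304060e-02] [ 1.4 -1.8  1.   0.4  0.8 -0.9 -1.1 -0.2  0.   0.4 -0.4  1.1 -0.8  0.1
 -0.3  0.5]
t 6.95 pos [560.2  83.6 248.1] head 1.648 offset [0.1115 0.1477 0.0164] yaw 0.0075 j [-0.06  0.41  1.37 -0.    1.37 -1.7 ] F [ 0.1  0.2 -5.2] g 0.304
```

Call:
jog_arm([
  {"offset": [0.035,0,0.005],"yaw": 0.005},
  {"offset": [0.07,0,0.01],"yaw": 0.005},
  {"offset": [0.1,0,0.015],"yaw": 0.005},
  {"offset": [0.1115,0.02,0.016],"yaw": 0.005},
  {"offset": [0.1115,0.05,0.016],"yaw": 0.005},
  {"offset": [0.1115,0.085,0.016],"yaw": 0.005},
  {"offset": [0.1115,0.115,0.016],"yaw": 0.005},
  {"offset": [0.1115,0.14,0.016],"yaw": 0.005},
  {"offset": [0.1115,0.16,0.016],"yaw": 0.005},
  {"offset": [0.1115,0.17,0.016],"yaw": 0.005},
  {"offset": [0.1115,0.17,0.016],"yaw": 0.005},
])

```text
time_s: 7.87
eef_pos: [535.0, 191.8, 75.8]
ee_rot: [0.482, -0.482, -0.515, 0.519]
force: [0.1, -0.4, -5.2]
grip_width: 0.31
```

Run:
```python
from h import *
c=snap("wrist");cv2.imwrite("pics/w6.png",c["img"][:,:,::-1])
c=snap("side");cv2.imwrite("pics/s6.png",cv2.resize(c["img"][100:210,240:400,::-1],None,fx=5,fy=5,interpolation=cv2.INTER_CUBIC))
tgt(535.5,193.3,40.3,.073+np.pi/2)
```

```text
t 7.97 pos [536.4 192.5  78.7] head 1.643 offset [0.001  0.0384 0.0009] yaw -0.0013 j [ 0.14  0.59  1.55 -0.    1.   -1.5 ] F [ 0.8 -0.8 -4. ] g 0.304
```

View pics/w6.png

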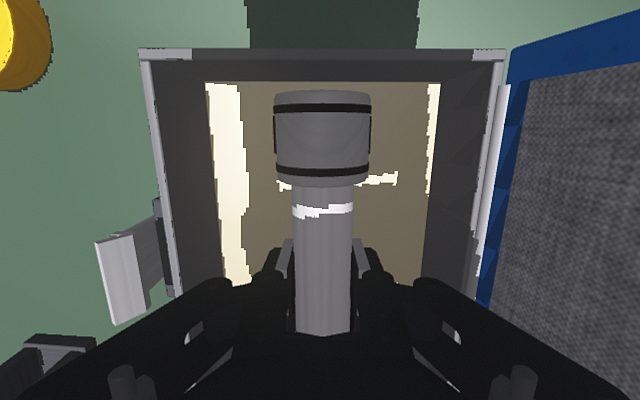

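View pics/s6.png

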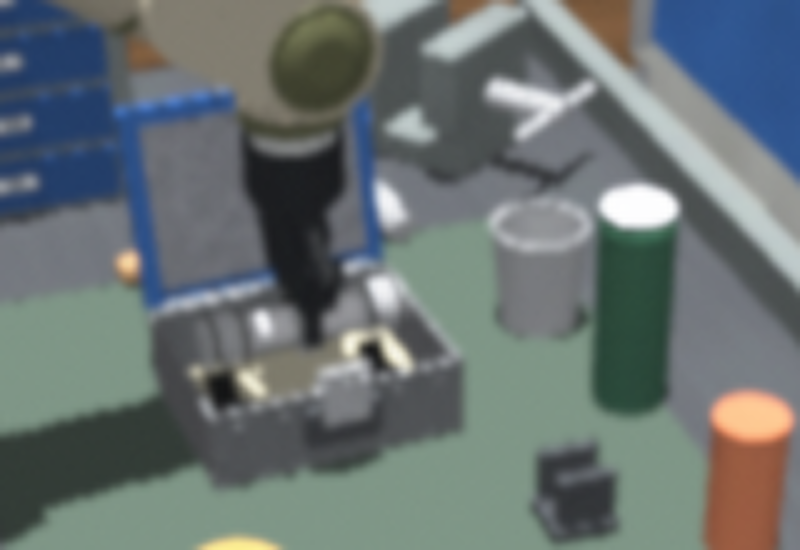

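Call:
jog_arm([
  {"offset": [0.0005,0.015,0.001],"yaw": 0},
  {"offset": [0.0005,0.026,0.001],"yaw": 0},
  {"offset": [0.0005,0.033,0.001],"yaw": 0},
  {"offset": [0.0005,0.036,0.001],"yaw": 0},
  {"offset": [0.0005,0.038,0.001],"yaw": 0},
  {"offset": [0.0005,0.038,0.001],"yaw": 0},
  {"offset": [0.0005,0.038,0.001],"yaw": 0},
])

```text
time_s: 8.55
eef_pos: [535.6, 192.4, 41.3]
ee_rot: [0.48, -0.483, -0.517, 0.518]
force: [-2.2, -3.6, -0.9]
grip_width: 0.307
```

Run:
```python
from h import *
tgt(535.5,193.3,40.3,.073+np.pi/2);print(ctrl.sense()["wrist_torque"].round(2))
```

```text
t 8.55 pos [535.6 192.4  41.3] head 1.642 offset [0.0009 0.001  0.0001] yaw -0.0013 j [ 0.14  0.65  1.57 -0.01  0.92 -1.5 ] F [-2.2 -3.6 -0.9] g 0.307
[-0.55  0.33 -0.04]
```

Call:
jog_arm([
  {"offset": [-0.0005,0.001,0],"yaw": 0},
  {"offset": [-0.0005,0.0015,0],"yaw": 0},
  {"offset": [-0.0005,0.0015,0],"yaw": 0},
])

```text
time_s: 8.8
eef_pos: [536.2, 191.9, 40.7]
ee_rot: [0.48, -0.484, -0.517, 0.518]
force: [-1.8, -3.5, 4.2]
grip_width: 0.306
```

Run:
```python
from h import *
tgt(535.5,193.3,40.3,.073+np.pi/2)
c=snap("wrist");cv2.imwrite("pics/w7.png",c["img"][:,:,::-1])
```

```text
t 8.8 pos [536.2 191.9  40.7] head 1.643 offset [0.0015 0.0004 0.0006] yaw -0.0012 j [ 0.14  0.65  1.58 -0.01  0.92 -1.5 ] F [-1.8 -3.5  4.2] g 0.306
```

View pics/w7.png

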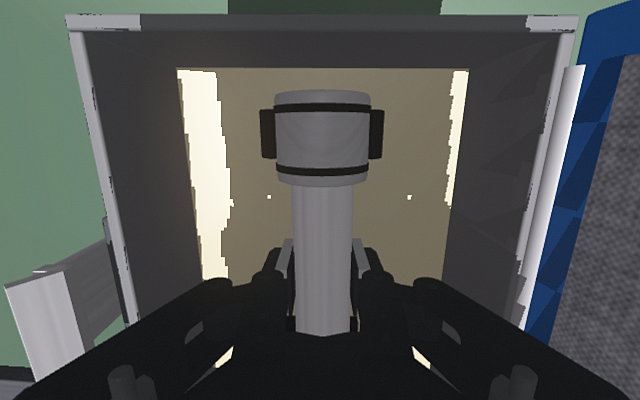

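Call:
jog_arm([
  {"offset": [0,0,0],"yaw": 0},
  {"offset": [0,0,0],"yaw": 0},
  {"offset": [0,0,0],"yaw": 0},
  {"offset": [0,0,0],"yaw": 0},
  {"offset": [0,0,0],"yaw": 0},
], fingers=0.06)

```text
time_s: 9.27
eef_pos: [536.2, 192.0, 40.6]
ee_rot: [0.48, -0.484, -0.517, 0.518]
force: [-0.1, -0.0, 0.1]
grip_width: 0.701
```

Call:
jog_arm([
  {"offset": [0,-0.015,0],"yaw": 0},
  {"offset": [0,-0.045,0],"yaw": 0},
  {"offset": [0,-0.085,0],"yaw": 0},
  {"offset": [0,-0.125,0],"yaw": 0},
  {"offset": [0,-0.165,0],"yaw": 0},
  {"offset": [0,-0.205,0],"yaw": 0},
  {"offset": [0,-0.24,0],"yaw": 0},
  {"offset": [0,-0.26,0],"yaw": 0},
  {"offset": [0,-0.26,0],"yaw": 0},
])

```text
time_s: 10.02
eef_pos: [536.4, 193.3, 305.6]
ee_rot: [-0.478, 0.485, 0.52, -0.515]
force: [-1.1, 0.1, 0.2]
grip_width: 0.705
```

Run:
```python
from h import *
tgt(535.5,193.3,300,.073+np.pi/2)
c=snap("wrist");cv2.imwrite("pics/w8.png",c["img"][:,:,::-1])
x0=[535.5,193.3,.073]
# lid angle: edge corners
for n in("scene","side"):
    c=snap(n);im=c["img"][:,:,::-1].copy()
    cv2.imwrite(f"pics/{n}8.png",cv2.resize(im[80:300,250:450],None,fx=2.7,fy=2.7,interpolation=cv2.INTER_CUBIC))
    for a in(1.75,1.8,1.85,1.9,1.95,2.0,2.05,2.1):
        e=np.array([[sx*100,80-160*np.cos(a),66.5+160*np.sin(a)] for sx in(-1,1)])
        print(n,a,((proj(c,W(x0,e))-[250,80])*2.7).round().tolist())
```

```text
t 10.02 pos [536.4 193.3 305.6] head 1.643 offset [0.0001 0.0056 0.001 ] yaw -0.0011 j [ 0.14  0.38  1.26 -0.    1.49 -1.5 ] F [-1.1  0.1  0.2] g 0.705
scene 1.75 [[492.0, 306.0], [390.0, 410.0]]
scene 1.8 [[498.0, 310.0], [397.0, 415.0]]
scene 1.85 [[505.0, 315.0], [404.0, 421.0]]
scene 1.9 [[511.0, 320.0], [411.0, 426.0]]
scene 1.95 [[517.0, 325.0], [418.0, 432.0]]
scene 2.0 [[523.0, 330.0], [424.0, 438.0]]
scene 2.05 [[529.0, 335.0], [430.0, 445.0]]
scene 2.1 [[534.0, 341.0], [437.0, 451.0]]
side 1.75 [[34.0, 113.0], [169.0, 88.0]]
side 1.8 [[33.0, 112.0], [167.0, 87.0]]
side 1.85 [[31.0, 111.0], [165.0, 86.0]]
side 1.9 [[30.0, 110.0], [163.0, 86.0]]
side 1.95 [[29.0, 110.0], [161.0, 85.0]]
side 2.0 [[27.0, 110.0], [159.0, 85.0]]
side 2.05 [[26.0, 110.0], [158.0, 86.0]]
side 2.1 [[25.0, 111.0], [156.0, 86.0]]
```

View pics/w8.png

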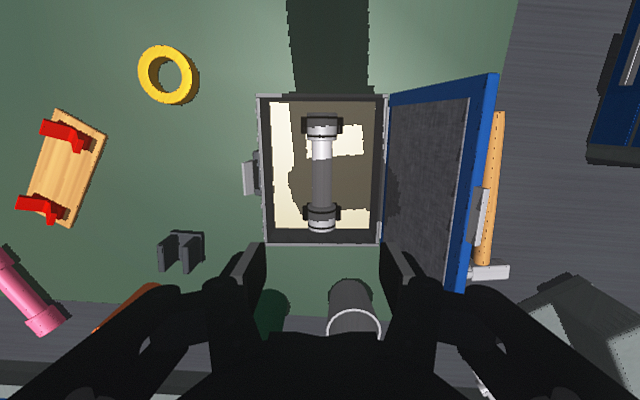

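View pics/scene8.png

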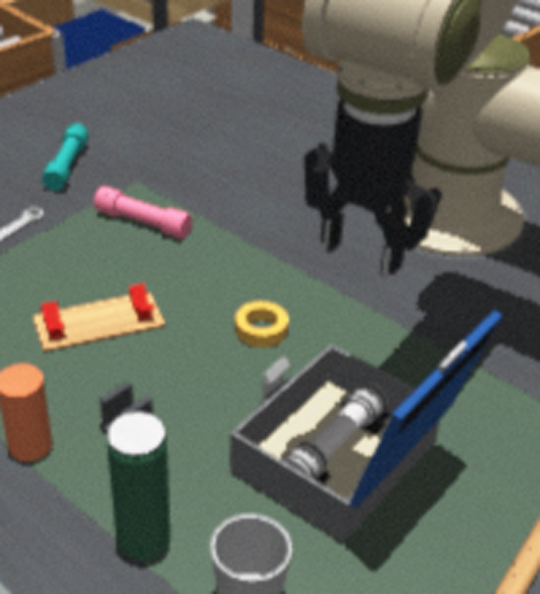

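View pics/side8.png

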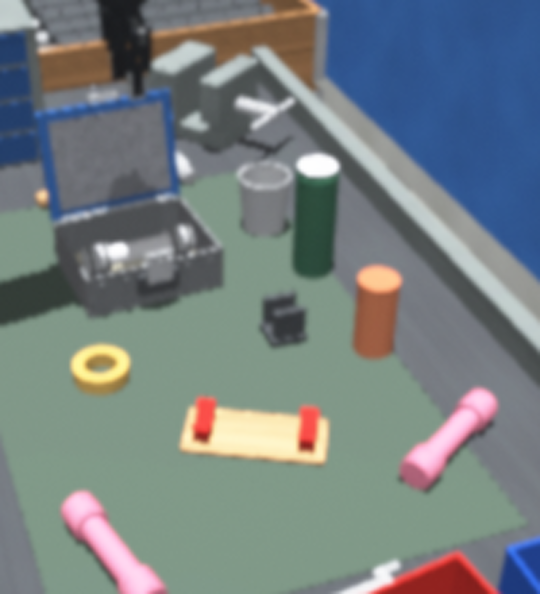

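Call:
jog_arm([
  {"offset": [0.04,0,0],"yaw": 0},
  {"offset": [0.08,0,0],"yaw": 0},
  {"offset": [0.12,0,0],"yaw": 0},
  {"offset": [0.155,0,0],"yaw": 0},
  {"offset": [0.175,0,0],"yaw": 0},
  {"offset": [0.175,0,0],"yaw": 0},
  {"offset": [0.175,0,0],"yaw": 0},
], fingers=0.0, grip_force=60)

```text
time_s: 10.75
eef_pos: [522.0, 368.1, 296.6]
ee_rot: [0.48, -0.482, -0.516, 0.52]
force: [0.2, -1.4, 0.4]
grip_width: -0.0
```

```bash
cat >> h.py <<'E'
C0=[535.5,193.3,.073]
def yc():
    p=ctrl.sense()["eef_pos"];v=(p-[C0[0],C0[1],0])@rot2(C0[2]);print("TCP in case",v.round(1));return v
E
python3 - <<'E'
from h import *
yc();tgt(0,0,0,1.643)
c=snap("wrist");cv2.imwrite("pics/w9.png",c["img"][:,:,::-1])
c=snap("scene");cv2.imwrite("pics/s9.png",cv2.resize(c["img"][120:320,300:500,::-1],None,fx=3,fy=3,interpolation=cv2.INTER_CUBIC))
E
```

```text
TCP in case [ -0.7 175.3 296.6]
t 10.75 pos [522.  368.1 296.6] head 1.644 offset [-0.3271  0.2994  0.5471] yaw 0.0013 j [ 0.43  0.56  1.02 -0.    1.57 -1.21] F [ 0.2 -1.4  0.4] g -0.0
```

View pics/w9.png

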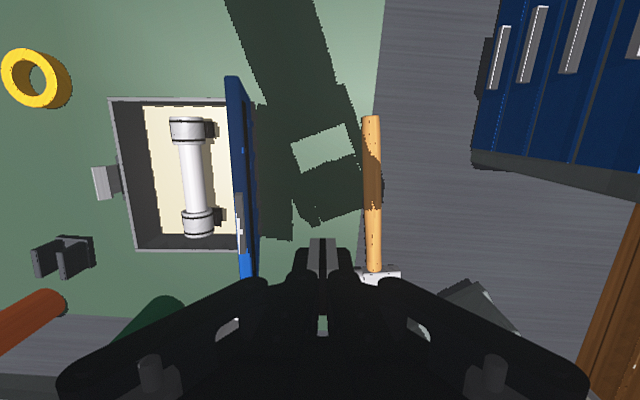

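View pics/s9.png

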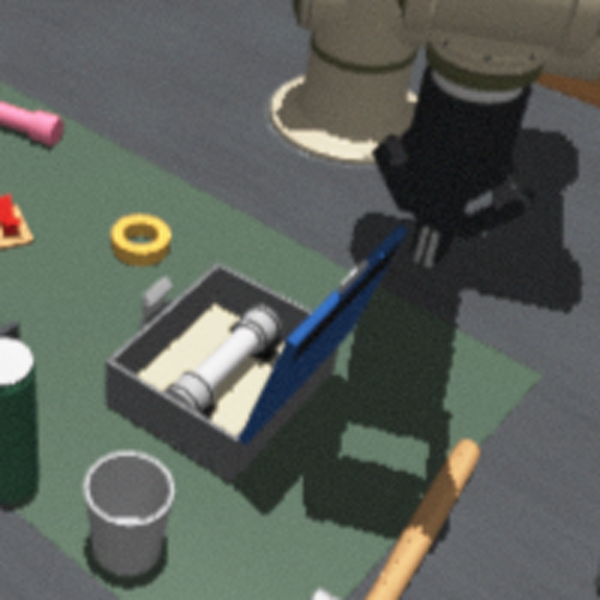

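Call:
jog_arm([
  {"offset": [0,0.035,0],"yaw": 0},
  {"offset": [0,0.065,0],"yaw": 0},
  {"offset": [-0.005,0.075,0],"yaw": 0},
  {"offset": [-0.02,0.075,0],"yaw": 0},
  {"offset": [-0.035,0.075,0],"yaw": 0},
  {"offset": [-0.05,0.075,0],"yaw": 0},
  {"offset": [-0.065,0.075,0],"yaw": 0},
  {"offset": [-0.08,0.075,0],"yaw": 0},
])

```text
time_s: 11.52
eef_pos: [528.5, 285.0, 223.5]
ee_rot: [0.481, -0.483, -0.516, 0.518]
force: [0.2, 2.9, 2.8]
grip_width: -0.001
```

Run:
```python
from h import *
yc();tgt(0,0,0,1.643)
c=snap("scene");cv2.imwrite("pics/s10.png",cv2.resize(c["img"][120:320,300:500,::-1],None,fx=3,fy=3,interpolation=cv2.INTER_CUBIC))
```

```text
TCP in case [ -0.3  91.9 223.5]
t 11.52 pos [528.5 285.  223.5] head 1.641 offset [-0.2462  0.2244  0.5473] yaw -0.002 j [ 0.3   0.5   1.29 -0.    1.35 -1.34] F [0.2 2.9 2.8] g -0.001
```

View pics/s10.png

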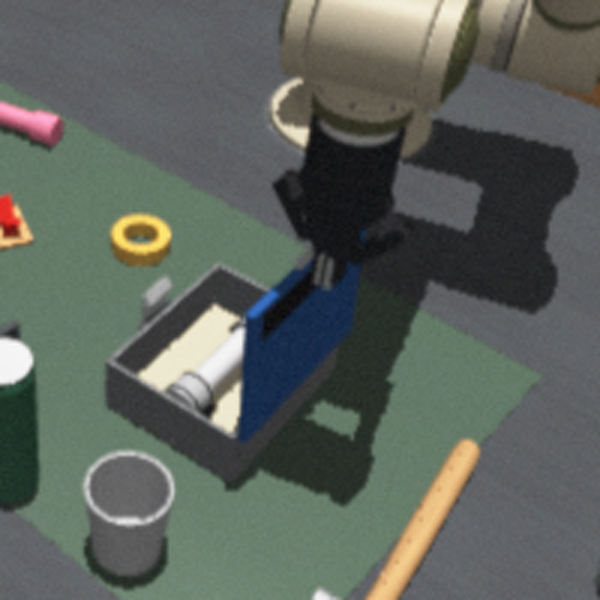

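Call:
jog_arm([
  {"offset": [-0.022,0.001,0],"yaw": 0},
  {"offset": [-0.043,0.0035,0],"yaw": 0},
  {"offset": [-0.057,0.0065,0],"yaw": 0},
  {"offset": [-0.07,0.0125,0],"yaw": 0},
  {"offset": [-0.082,0.0205,0],"yaw": 0},
  {"offset": [-0.094,0.029,0],"yaw": 0},
  {"offset": [-0.104,0.039,0],"yaw": 0},
  {"offset": [-0.114,0.05,0],"yaw": 0},
  {"offset": [-0.122,0.062,0],"yaw": 0},
  {"offset": [-0.13,0.0745,0],"yaw": 0},
  {"offset": [-0.135,0.086,0],"yaw": 0},
  {"offset": [-0.139,0.0965,0],"yaw": 0},
])

```text
time_s: 12.57
eef_pos: [538.6, 142.4, 126.5]
ee_rot: [0.481, -0.484, -0.515, 0.518]
force: [2.1, 0.3, 2.4]
grip_width: -0.005
```

Run:
```python
from h import *
yc();tgt(0,0,0,1.643)
for n in("scene","side"):
    c=snap(n);b=(300,120,500,320) if n=="scene" else (220,60,420,260)
    cv2.imwrite(f"pics/{n}11.png",cv2.resize(c["img"][b[1]:b[3],b[0]:b[2],::-1],None,fx=3,fy=3,interpolation=cv2.INTER_CUBIC))
```

```text
TCP in case [ -0.6 -51.  126.5]
t 12.57 pos [538.6 142.4 126.5] head 1.639 offset [-0.1044  0.1273  0.5471] yaw -0.0038 j [ 0.05  0.5   1.55 -0.01  1.08 -1.58] F [2.1 0.3 2.4] g -0.005
```

View pics/scene11.png

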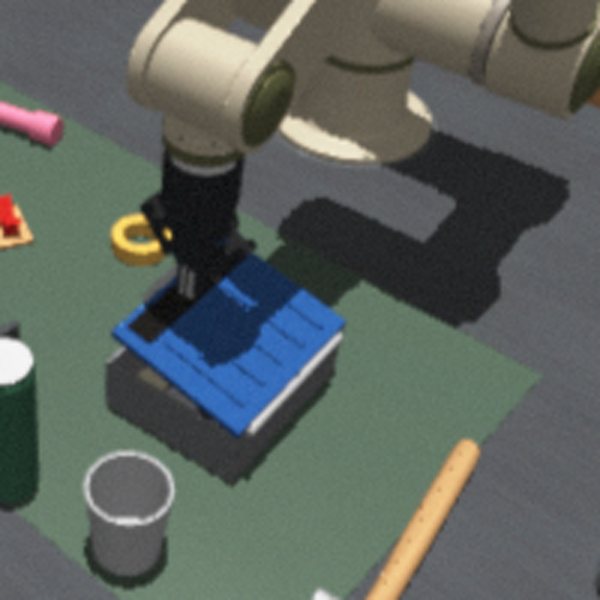

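View pics/side11.png

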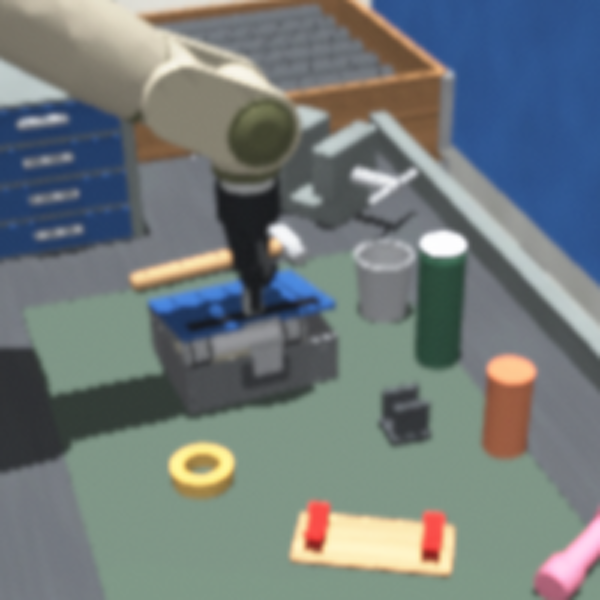

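Call:
jog_arm([
  {"offset": [-0.002,0.007,0],"yaw": 0},
  {"offset": [-0.004,0.014,0],"yaw": 0},
  {"offset": [-0.005,0.018,0],"yaw": 0},
  {"offset": [-0.005,0.021,0],"yaw": 0},
  {"offset": [-0.005,0.024,0],"yaw": 0},
  {"offset": [-0.005,0.027,0],"yaw": 0},
  {"offset": [-0.005,0.03,0],"yaw": 0},
])

```text
time_s: 13.25
eef_pos: [538.5, 137.0, 96.4]
ee_rot: [0.481, -0.484, -0.515, 0.519]
force: [-0.7, -3.5, 7.3]
grip_width: 0.005
```

Run:
```python
from h import *
yc();tgt(0,0,0,1.643)
```

```text
TCP in case [ -1.1 -56.4  96.4]
t 13.25 pos [538.5 137.   96.4] head 1.639 offset [-0.0991  0.0981  0.5464] yaw -0.0037 j [ 0.04  0.54  1.58 -0.01  1.02 -1.59] F [-0.7 -3.5  7.3] g 0.005
```

Call:
jog_arm([
  {"offset": [0,0.0015,0],"yaw": 0},
  {"offset": [0,0.003,0],"yaw": 0},
  {"offset": [0,0.0045,0],"yaw": 0},
  {"offset": [0,0.005,0],"yaw": 0},
  {"offset": [0,0.005,0],"yaw": 0},
])

```text
time_s: 13.67
eef_pos: [538.6, 136.9, 93.3]
ee_rot: [0.481, -0.484, -0.515, 0.519]
force: [-8.4, -2.0, 19.3]
grip_width: 0.002
```

Run:
```python
from h import *
yc();tgt(0,0,0,1.643)
c=snap("side");cv2.imwrite("pics/s12.png",cv2.resize(c["img"][140:210,255:345,::-1],None,fx=8,fy=8,interpolation=cv2.INTER_CUBIC))
```

```text
TCP in case [ -1.  -56.4  93.3]
t 13.67 pos [538.6 136.9  93.3] head 1.64 offset [-0.0987  0.0947  0.5467] yaw -0.0031 j [ 0.04  0.55  1.59 -0.01  1.01 -1.59] F [-8.4 -2.  19.3] g 0.002
```

View pics/s12.png

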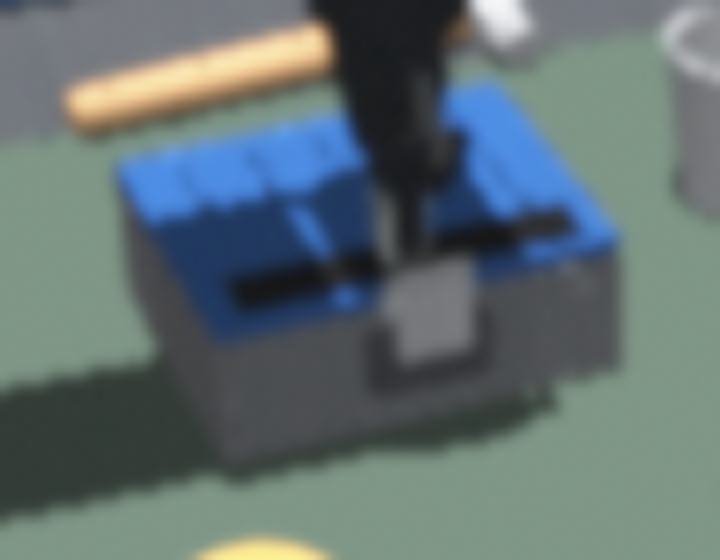

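Call:
jog_arm([
  {"offset": [0,0.003,0],"yaw": 0},
  {"offset": [0,0.004,0],"yaw": 0},
  {"offset": [0,0.004,0],"yaw": 0},
])

```text
time_s: 13.97
eef_pos: [538.7, 137.0, 93.1]
ee_rot: [0.48, -0.485, -0.515, 0.519]
force: [-15.1, -3.2, 38.5]
grip_width: -0.003
```

Run:
```python
from h import *
yc();tgt(0,0,0,1.643)
```

```text
TCP in case [ -0.9 -56.4  93.1]
t 13.97 pos [538.7 137.   93.1] head 1.641 offset [-0.0982  0.0938  0.547 ] yaw -0.0023 j [ 0.04  0.55  1.59 -0.01  1.01 -1.59] F [-15.1  -3.2  38.5] g -0.003
```

Hard stop reached (no further travel as the force doubled). Retreat and check.

Call:
jog_arm([
  {"offset": [0,-0.01,0],"yaw": 0},
  {"offset": [0,-0.03,0],"yaw": 0},
  {"offset": [0,-0.06,0],"yaw": 0},
  {"offset": [0,-0.1,0],"yaw": 0},
  {"offset": [-0.02,-0.14,0],"yaw": 0},
  {"offset": [-0.05,-0.16,0],"yaw": 0},
  {"offset": [-0.08,-0.16,0],"yaw": 0},
  {"offset": [-0.1,-0.16,0],"yaw": 0},
  {"offset": [-0.1,-0.16,0],"yaw": 0},
])

```text
time_s: 14.72
eef_pos: [545.7, 35.6, 253.8]
ee_rot: [0.481, -0.486, -0.514, 0.519]
force: [-0.4, -0.3, 0.1]
grip_width: 0.002
```

Run:
```python
from h import *
yc();tgt(0,0,0,1.643)
for n in("scene","side","wrist"):
    c=snap(n);im=c["img"][:,:,::-1].copy()
    e={}
    for a in(0,.11):
        P=np.array([[sx*100,80-r*np.cos(a)+10*np.sin(a),66.5+r*np.sin(a)+10*np.cos(a)] for sx,r in((-1,0),(1,0),(1,160),(-1,160))])
        e[a]=proj(c,W(C0,P))
    print(n,e[0].round(1).tolist(),e[.11].round(1).tolist())
    if n=="wrist":b,f=(300,0,640,260),2.3
    elif n=="scene":b,f=(320,190,440,290),6.5
    else:b,f=(255,135,345,210),7.5
    im=cv2.resize(im[b[1]:b[3],b[0]:b[2]],None,fx=f,fy=f,interpolation=cv2.INTER_CUBIC)
    for a,col in((0,(0,255,0)),(.11,(0,0,255))):cv2.polylines(im,[((e[a]-b[:2])*f).round().astype(np.int32)],True,col,1)
    cv2.imwrite(f"pics/{n}13.png",im)
```

```text
TCP in case [  -1.3 -158.   253.8]
t 14.72 pos [545.7  35.6 253.8] head 1.637 offset [0.0032 0.2537 0.547 ] yaw -0.0056 j [-0.14  0.36  1.42 -0.01  1.36 -1.78] F [-0.4 -0.3  0.1] g 0.002
scene [[414.9, 226.2], [379.4, 264.3], [335.1, 237.9], [372.5, 204.8]] [[415.3, 226.4], [379.7, 264.5], [335.7, 234.1], [373.4, 201.1]]
side [[268.4, 159.5], [316.1, 149.1], [332.1, 168.3], [281.3, 180.3]] [[268.4, 159.4], [316.0, 149.0], [331.8, 164.1], [280.8, 176.0]]
wrist [[561.9, 91.1], [524.3, 273.0], [387.9, 273.0], [399.4, 92.0]] [[563.0, 91.1], [525.2, 273.0], [393.1, 280.9], [406.4, 89.9]]
```

View pics/scene13.png

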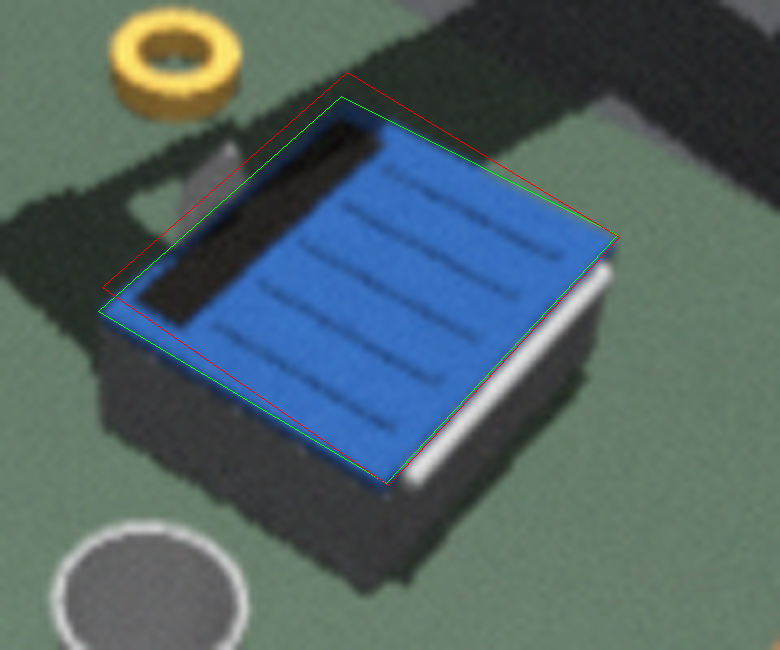

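View pics/side13.png

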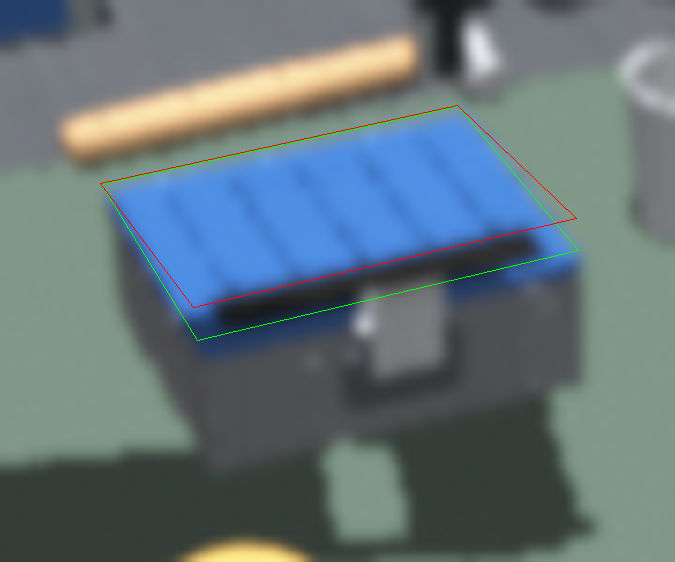

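View pics/wrist13.png

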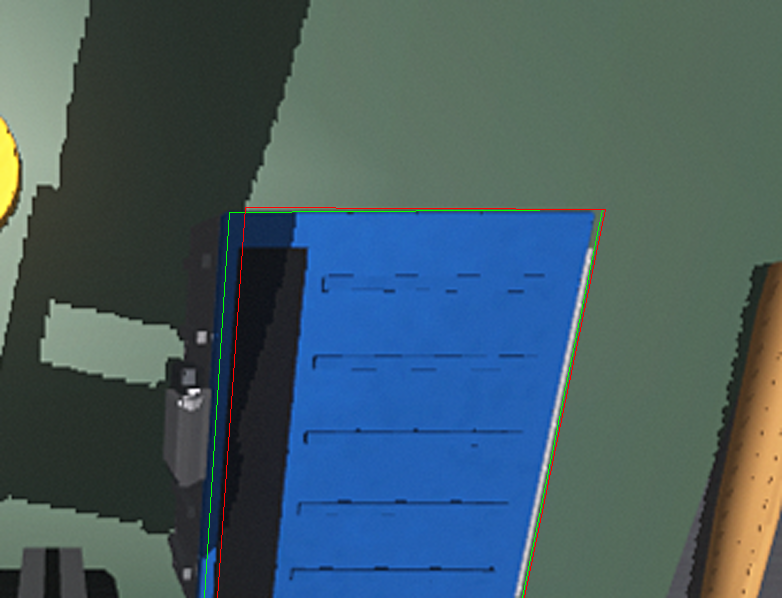

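Run:
```python
from rig import ctrl
print(ctrl.finish_job(), ctrl.sense()["time_s"])
```

```text
the job is handed in; nothing more can be done
the job is handed in; nothing more can be done
```

I took the bright metal piston off its red rest and laid it in the case's two black saddles. I then swung the blue lid over, pressed it shut on its black strip, backed the arm clear and handed the job in at about 15 s.

- **Piston:** after release, the wrist picture showed it centred between the saddle lips and parallel to the case.
- **Lid:** the press met a hard stop at the expected shut height. Raising the force from about 19 N to 38 N moved the tool only 0.2 mm. After backing off, the lid lined up with its shut outline in all three cameras, not the 0.11 rad one where the tongue meets the catch.
- **Catch:** it stood upright over the tongue in the pictures. I had no direct reading of its travel, so the click is inferred from the stop and the pictures.
- **Bystanders:** those in the later pictures looked where they started. I made no separate measurement of them, and the last close crops did not show every one.
- **Disagreement:** the fixed cameras and the wrist camera differed by about 2.5 mm on the case position. I used a value close to the wrist camera's, and the fit bore it out.

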